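Gauge-pin fit and hardness reading of a feed disc

TASK

Check the rubber-faced feed disc: slide it, hub up, down over the gauge pin until it sits flat on the fixture plate, and let it go. Then take the pen-type hardness tester out of its stand and hold it upright with its tip on the white dot of the disc, pressing gently so that the sprung plunger is about half way in (never right in), and finish while still holding it there. Leave the bottle, tape roll and stapler where they are.

Things in the scene. Friction and masses are not known exactly. Their poses are not given: they have to be found in the camera images.
- disc: loose feed disc, 90 g: a blue rubber flange 84 mm across and 8 mm thick with a round aluminium hub 30 mm across standing on its middle, total height 42 mm; a 14.4 mm bore runs right through along its axis. Origin: centre of the underside of the flange; z up along the hub; it starts lying flat on the bench, hub up, at any yaw. Grip it by the hub
- dot (a point): centre of the white dot, 12 mm across, on the top face of the disc's rubber flange, 29 mm from the disc's axis along the disc's x, 8 mm above its underside. It travels with the disc
- gauge_fixture: fixed aluminium plate 100 x 100 x 14 mm lying on the bench with an upright steel pin in its centre: 12 mm in diameter, 50 mm high above the plate, the top 8 mm tapering to a 4 mm nose. Origin: centre of the underside, z up
- pin_foot (a point): centre of the pin where it meets the plate's top face, 14 mm above the bench; the pin's tip is 50 mm above this point
- stand: fixed grey stand for the tester: foot 76 mm across, upright tube 32 mm across with a 16 mm bore, top rim 72 mm above the bench. Origin: centre of the underside
- tester: loose pen-type tester, 0.13 kg, upright in the stand. Origin: on its axis at the end of the fully-out plunger; z up along the pen. From the origin up: steel plunger 6 mm across (to 16 mm), steel nose 12 mm (to 62, in the tube), orange collar 26 mm (to 68, rests on the rim), grey square grip 22 x 22 mm, sides along x and y (to 134), cap to 138 mm. Grip two opposite grey flats
- tester_plunger (a joint): how far the plunger is pushed into the tester, m: 0 fully out, 0.012 right in; springs back, about 0.4 N per mm
- tester_tip (a point): the tip of the plunger, on the tester's axis; moves up into the tester as it is pressed in
- solvent_bottle: bystander: white squeeze bottle with a red spout, 50 mm across, 170 mm high; origin at the centre of its underside
- electrical_tape: bystander: roll of black tape, 58 mm across, 19 mm high, lying flat; origin at the centre of its underside
- stapler: bystander: blue stapler 36 x 127 x 47 mm; origin at the centre of its underside
Mind the look-alikes: they are no part of the job. There is more than one size of the gauge_fixture; the one meant has the size given above. There is more than one size of the disc; the one meant has the size given above.

How it is judged:
By the outcome, as a careful person would: the job done as asked, in the order asked, and still so for the second after the job is handed in, while the arm keeps its last pose, push and grip.
It also fails if it takes over 59 s, if anything falls off the work surface, if the arm or the gripper's body presses on something with over 40 N, if the wrist force passes 120 N, or if a joint passes its speed limit or range.

ROBOT

A 7-joint arm with a two-finger parallel gripper is mounted at the origin on a cart in front of the work surface, level with it; the furniture and walls round the work are solid. World frame = base frame: x ahead of the robot, y to its left, z up, the work surface at z = 0. Lengths are in m, angles in rad, forces in N, time in s.
With the tool pointing down it reaches from about 0.35 to 0.9 m from the base axis. Payload 19.9 kg.
Tool frame: the origin (TCP) lies on the centre line of the jaws, within the pads' length; the fingertips stand 14 mm ahead of it and the grasp point (between the pads) lies 5 mm behind it; z points along the fingers, y is the direction in which the jaws open and shut (so a half turn about z gives the same grasp; the last joint's range is limited). The gripper opens to 94 mm and grips with 3 to 60 N. Pads are 16 mm wide; open, the fingers measure 119 mm over their backs; the gripper's body (75 mm by 177 mm) begins 78 mm behind the grasp point.
Start: joints at [-1.204, 0.417, -0.01, 1.614, 0.005, 1.111, -0.053], TCP at [0.248, 0.574, 0.219] pointing down, gripper open.
Joint ranges: [-2.81, 2.81], [-0.39, 2.02], [-1.27, 1.25], [0.06, 2.57], [-1.19, 4.33], [0.19, 2], [-2.82, 2.82]. Speed limits (rad/s): [1.89, 1.89, 2.39, 2.39, 3.01, 3.01, 3.01].

INTERFACE

Orientations are given as [roll, pitch, yaw] about the fixed x, y, z axes, in that order (R = Rz(yaw) Ry(pitch) Rx(roll)).
In Python, from cell import observe, grab_frame, camera_info, job_done gives the robot as it stands.
- The arm moves only by the tool send_rows, never from a script. Its argument "commands" is a list of rows, each a list of 3 entries, a list of its own where there are three numbers: the gripper's target within -1 to 1 (shut at 1, half-way at 0, fully open at -1), then the shift along the tool's x, y, z as a fraction of full scale, then the turn about the tool's z as a fraction of full scale. In form: [[grip, [x, y, z], spin], ...]. A call has 1 to 8 rows; each row shifts and turns the commanded pose from where the row before left it, along the tool's axes as they then stand; what a row does not reach is not made up. Full scale, the value 1, is 0.025 m for a shift and 4 degrees for a turn. A row lasts 1/12 s, in which the tool goes at most 41.7 mm and 7.16 degrees, less where a joint would pass 70% of its speed; a pose out of reach is approached as far as the arm can. A call with a number of a shift or a turn outside -1 to 1 is refused whole. A call with a gripper value outside its range is refused whole. The fingers move at their own pace and stop on an object; the grip force is fixed at half the most. Time passes only in rows, so rows that do not move let the fingers close. It gives the time, the measured TCP pose, the force and the opening at its end, in the units of the state.
- observe(): the state, without advancing time (a new reading comes with each control period).
- grab_frame(name): name is "side" or "top" or "wrist"; returns the picture (480x640x3 uint8, red, green, blue); there is no depth.
- camera_info(name): a dict with "intrinsics" (3x3 intrinsics, pixels), "camera_from_world" (4x4, takes a point from world to camera coordinates). Camera axes: x right, y up, looking along -z (the intrinsics and any distortion apply to the point x, -y, -z); pixel columns grow to the right and rows downward; lengths in m; the calibration is good to about 2 mm. A picture is of the moment at which its call begins: read the wrist's pose just before it. camera_info takes no time and is no camera call; for the wrist camera it gives the pose at the moment of the call.
- job_done(): hands the job in, once; it reports no verdict.
The state is a dict: "clock": time; "joint_positions": joint angles; "dq": joint speeds; "effort": joint torques, N m; "ee_pos": TCP position; "ee_rot": TCP orientation; "force": force on the tool from outside, world axes, zero at the start; "moment": the same for the moment, N m; "opening": finger opening in m.
Only numpy, scipy, OpenCV 4.12 (cv2) and the standard library are available. Lean on these libraries where they do the work, as an engineer would, in place of code of your own. Each camera call takes 0.05 s, during which the arm holds its last target.

## Working session

There is one attempt and no reset: what is moved stays moved. The work goes in short steps, Python scripts to look and compute and a tool call to move; the robot and the scene stay as the last step left them, time stands still between calls to the robot, and variables do not carry over. Pictures are saved under pics/ and viewed, and the job is handed in when it is done.

Besides the shell and the picture viewer there is one more tool, called after "Request:" as name([rows], argument=value, ...), one row to a line, values as JSON. send_rows: Moves the arm, as the interface text tells. Shift numbers are shares of 0.025 m and turn numbers shares of 4 degrees, none past 1 either way. Its arguments: {"type":"object","properties":{"commands":{"type":"array","items":{"type":"array"}}},"required":["commands"]}

```bash
ls; mkdir -p pics
python3 - <<'E'
from cell import *
import cv2,json
s=observe();print(s)
for n in ["side","top","wrist"]:
    print(n,camera_info(n))
    cv2.imwrite(f"pics/{n}0.png",grab_frame(n)[:,:,::-1])
E
```

```text
pics
{'clock': 0.0, 'joint_positions': array([-1.20450669,  0.41799399, -0.01034147,  1.61414456,  0.00470897,
        1.11070585, -0.05299425]), 'dq': array([ 0.00124236, -0.0004824 , -0.00042125, -0.00039444, -0.0002016 ,
       -0.0020713 ,  0.0009205 ]), 'effort': array([ 3.25931123e-04, -8.51256680e+01,  6.38877936e-01, -4.25991762e+01,
       -4.89131338e-02,  1.85720832e-02,  1.03537350e-04]), 'ee_pos': array([0.24771546, 0.57343096, 0.21882506]), 'ee_rot': array([-3.14036784e+00,  8.38852417e-05,  2.73385609e+00]), 'force': array([ 0.49529824, -0.7164004 , -0.54274155]), 'moment': array([-0.01517296, -0.03001755, -0.01373439]), 'opening': 0.0939730030771954}
side {'intrinsics': array([[436.26645983,   0.        , 316.94362665],
       [  0.        , 436.26645983, 233.27903366],
       [  0.        ,   0.        ,   1.        ]]), 'camera_from_world': array([[ 0.98736197, -0.15761478, -0.01655062, -0.51661008],
       [ 0.10928126,  0.60148153,  0.79137701, -0.04545986],
       [-0.11477782, -0.78318424,  0.61110433, -0.9466274 ],
       [ 0.        ,  0.        ,  0.        ,
[... 392 characters left out ...]
.57165285e-01,  7.83111669e-04,  9.87572002e-01,
        -1.20777745e+00],
       [ 0.00000000e+00,  0.00000000e+00,  0.00000000e+00,
         1.00000000e+00]])}
wrist {'intrinsics': array([[410.56916673,   0.        , 320.23436561],
       [  0.        , 410.56916673, 234.88108917],
       [  0.        ,   0.        ,   1.        ]]), 'camera_from_world': array([[ 3.96729632e-01,  9.17935455e-01, -3.14406201e-04,
        -6.24417776e-01],
       [-8.83554816e-01,  3.81777490e-01, -2.71250501e-01,
         2.76576465e-02],
       [-2.48870419e-01,  1.07890907e-01,  9.62508736e-01,
        -3.91296439e-01],
       [ 0.00000000e+00,  0.00000000e+00,  0.00000000e+00,
         1.00000000e+00]])}
```

View pics/side0.png

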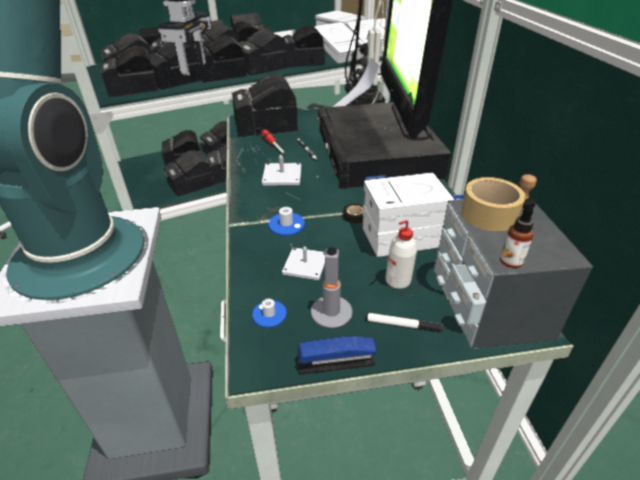

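View pics/top0.png

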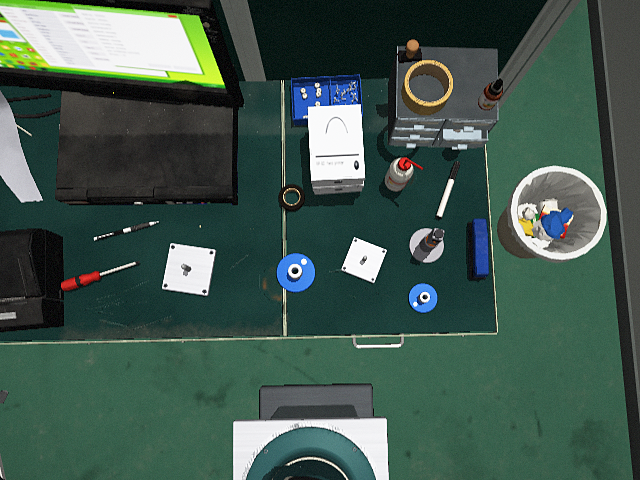

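View pics/wrist0.png

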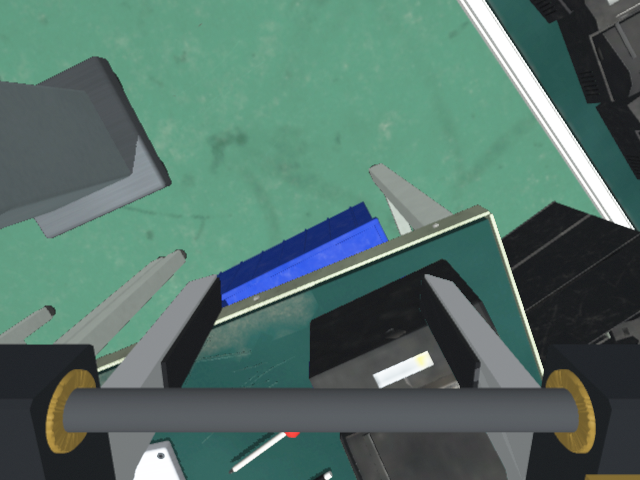

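```bash
cat > h.py <<'E'
import numpy as np, cv2
from cell import *
def ray(name,uv,ci=None):
    ci=ci or camera_info(name); K=ci["intrinsics"]; T=ci["camera_from_world"]
    R=T[:3,:3]; o=-R.T@T[:3,3]
    d=np.linalg.inv(K)@np.array([uv[0],uv[1],1.]); d=np.array([d[0],-d[1],-d[2]])
    return o, R.T@d
def onz(name,uv,z,ci=None):
    o,d=ray(name,uv,ci); return o+d*(z-o[2])/d[2]
def proj(name,p,ci=None):
    ci=ci or camera_info(name); c=ci["camera_from_world"]@np.append(p,1.); q=ci["intrinsics"]@np.array([c[0],-c[1],-c[2]]); return q[:2]/q[2]
def blobs(m,amin=60):
    cs,_=cv2.findContours(m.astype(np.uint8),cv2.RETR_EXTERNAL,cv2.CHAIN_APPROX_NONE)
    return [c for c in cs if cv2.contourArea(c)>amin]
def rot(s):
    from scipy.spatial.transform import Rotation as R
    return R.from_euler('xyz',s["ee_rot"]).as_matrix()
def totool(dw): # world displacement -> tool fraction rows total
    return rot(observe()).T@np.asarray(dw)/0.025
E
cat > m1.py <<'E'
from h import *
for n in ["top","side"]:
    im=cv2.imread(f"pics/{n}0.png"); hsv=cv2.cvtColor(im,cv2.COLOR_BGR2HSV)
    blue=cv2.inRange(hsv,(100,150,90),(125,255,255)); 
    for c in blobs(blue):
        P=np.array([onz(n,p[0],0.008)[:2] for p in c]).astype(np.float32)
        h=cv2.convexHull(P); 
        (e,ax,an)=cv2.fitEllipse(P)
        print(n,"blue",cv2.boundingRect(c),"c",np.round(cv2.minEnclosingCircle(P)[0],4),"ell",np.round(e,4),np.round(ax,4))
    wh=cv2.inRange(hsv,(0,0,150),(180,50,255))
    for c in blobs(wh,30):
        x,y,w,h=cv2.boundingRect(c)
        if w>70 or h>70: continue
        P=np.array([onz(n,p[0],0.014)[:2] for p in c]).astype(np.float32)
        r=cv2.minAreaRect(P); print(n,"white",(x,y,w,h),np.round(r[0],4),np.round(r[1],4),round(r[2],1))
E
python3 m1.py
python3 - <<'E'
import cv2
im=cv2.imread('pics/top0.png')
a=cv2.resize(im[215:325,150:450],None,fx=2.6,fy=2.6,interpolation=cv2.INTER_CUBIC);cv2.imwrite('pics/crop1.png',a)
im=cv2.imread('pics/side0.png')
a=cv2.resize(im[190:380,230:430],None,fx=3,fy=3,interpolation=cv2.INTER_CUBIC);cv2.imwrite('pics/crop2.png',a)
E
```

```text
top blue (409, 283, 29, 30) c [ 0.3965 -0.2455] ell [ 0.3964 -0.2459] [0.0599 0.0615]
top blue (276, 253, 39, 40) c [0.4561 0.0238] ell [0.4562 0.0235] [0.081  0.0833]
top blue (473, 219, 16, 56) c [ 0.5038 -0.3755] ell [ 0.5046 -0.3763] [0.0288 0.1554]
top blue (542, 208, 31, 31) c [ 0.553  -0.5478] ell [ 0.5531 -0.5413] [0.0502 0.074 ]
top blue (291, 78, 68, 42) c [ 0.8498 -0.0434] ell [ 0.8557 -0.0327] [0.0859 0.1686]
top white (287, 457, 61, 23) [ 0.0626 -0.0185] [0.1247 0.0271] 75.2
top white (0, 312, 16, 7) [0.377  0.6309] [0.0116 0.0315] 4.0
top white (420, 292, 10, 11) [ 0.3971 -0.2488] [0.019  0.0212] 87.4
top white (283, 288, 4, 48) [0.373  0.0473] [0.0063 0.0985] 89.5
top white (288, 264, 14, 14) [0.4591 0.0252] [0.0277 0.0278] 88.8
top white (100, 262, 36, 14) [0.4721 0.4029] [0.0054 0.0776] 17.1
top white (162, 243, 54, 53) [0.4678 0.2512] [0.0987 0.0995] 80.2
top white (423, 237, 21, 25) [ 0.4938 -0.2777] [0.0229 0.0668] 52.1
top white (342, 237, 45, 46) [ 0.4797 -0.1228] [0.0755 0.0768] 66.9
top white (410, 228, 22, 27) [ 0.5236 -0.239 ] [0.0248 0.0687] 49.9
top white 
[... 896 characters left out ...]
 [0.0189 0.0879] 68.8
side white (259, 299, 16, 17) [ 0.3919 -0.238 ] [0.0412 0.0265] 89.6
side white (312, 298, 40, 29) [ 0.5101 -0.2747] [0.0718 0.0562] 18.0
side white (451, 291, 9, 12) [ 0.7399 -0.2723] [0.028  0.0129] 86.9Traceback (most recent call last):
  File "m1.py", line 14, in <module>
    P=np.array([onz(n,p[0],0.014)[:2] for p in c]).astype(np.float32)
                ~~~^^^^^^^^^^^^^^
  File "h.py", line 9, in onz
    o,d=ray(name,uv,ci); return o+d*(z-o[2])/d[2]
        ~~~^^^^^^^^^^^^
  File "h.py", line 4, in ray
    ci=ci or camera_info(name); K=ci["intrinsics"]; T=ci["camera_from_world"]
             ~~~~~~~~~~~^^^^^^
ValueError: time passes only in moves, steps and waits
```

View pics/crop1.png

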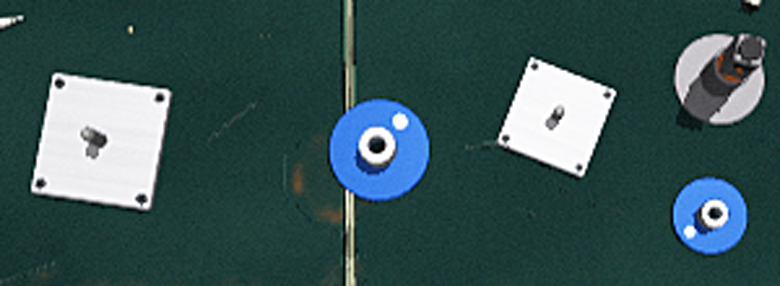

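View pics/crop2.png

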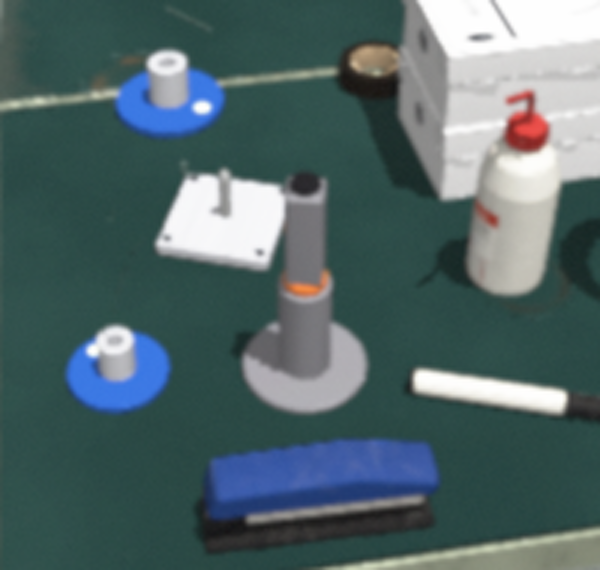

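Run:
```python
from h import *
ct=camera_info("top"); cw=camera_info("wrist"); cs=camera_info("side")
s=observe(); R=rot(s); p=s["ee_pos"]
T=cw["camera_from_world"]; o=-T[:3,:3].T@T[:3,3]
print("cam in tool",R.T@(o-p), "axes in tool (rows x,y,z cam)",(T[:3,:3]@R).round(3))
for d in (-.005,0,.014,.05,.1,.15,.2): print(d,proj("wrist",p+R[:,2]*d,cw).round(0))
def blob(n,lo,hi,box,z,ci):
    im=cv2.imread(f"pics/{n}0.png"); hsv=cv2.cvtColor(im,cv2.COLOR_BGR2HSV); m=cv2.inRange(hsv,lo,hi)
    k=np.zeros_like(m); x,y,w,h=box; k[y:y+h,x:x+w]=m[y:y+h,x:x+w]
    c=max(blobs(k,5),key=cv2.contourArea); r=cv2.minAreaRect(c); mm=cv2.moments(c); uv=(mm['m10']/mm['m00'],mm['m01']/mm['m00'])
    return uv,onz(n,uv,z,ci).round(4),
print("hub top", blob("top",(0,0,120),(180,60,255),(286,262,20,18),.042,ct))
print("dot", blob("top",(0,0,150),(180,100,255),(300,255,10,12),.008,ct))
```

```text
cam in tool [ 0.07940474 -0.00030612 -0.16500024] axes in tool (rows x,y,z cam) [[-0.     1.    -0.001]
 [ 0.963  0.     0.271]
 [ 0.271 -0.001 -0.963]]
-0.005 [321. 312.]
0 [321. 307.]
0.014 [321. 294.]
0.05 [321. 267.]
0.1 [320. 242.]
0.15 [320. 224.]
0.2 [320. 210.]
hub top ((294.6188725490196, 270.5), array([0.4559, 0.0235, 0.042 ]))
dot ((303.3495934959349, 261.2357723577236), array([0.4793, 0.0063, 0.008 ]))
```

```bash
cat > plan.py <<'E'
from h import *
def plan(target,yawdeg,n,grip=-1):
    s=observe(); R=rot(s); p=s["ee_pos"]; y=np.degrees(s["ee_rot"][2]); dy=(yawdeg-y+180)%360-180
    d=(np.array(target)-p)/n/0.025; sp=-dy/n/4
    print("at",p.round(4),round(y,2),"f",s["force"].round(2),"open",round(s["opening"],4))
    from scipy.spatial.transform import Rotation as RR
    rows=[]
    for i in range(n):
        Ri=RR.from_euler('z',dy*i/n,degrees=True).as_matrix()@R
        rows.append([grip,[round(float(v),2) for v in Ri.T@d],round(sp,2)])
    print("max",np.abs([r[1] for r in rows]).max()); print(rows)
E
python3 -c "
from plan import *
plan((.456,.04,.19),90,24)"
```

```text
at [0.2478 0.5735 0.219 ] 156.64 f [ 0.79 -0.21 -0.  ] open 0.0938
max 0.95
[[-1, [-0.67, -0.68, 0.05], np.float64(0.69)], [-1, [-0.7, -0.65, 0.05], np.float64(0.69)], [-1, [-0.73, -0.61, 0.05], np.float64(0.69)], [-1, [-0.76, -0.57, 0.05], np.float64(0.69)], [-1, [-0.79, -0.54, 0.05], np.float64(0.69)], [-1, [-0.81, -0.5, 0.05], np.float64(0.69)], [-1, [-0.84, -0.46, 0.05], np.float64(0.69)], [-1, [-0.86, -0.42, 0.05], np.float64(0.69)], [-1, [-0.88, -0.37, 0.05], np.float64(0.69)], [-1, [-0.9, -0.33, 0.05], np.float64(0.69)], [-1, [-0.91, -0.29, 0.05], np.float64(0.69)], [-1, [-0.92, -0.24, 0.05], np.float64(0.69)], [-1, [-0.93, -0.2, 0.05], np.float64(0.69)], [-1, [-0.94, -0.15, 0.05], np.float64(0.69)], [-1, [-0.95, -0.11, 0.05], np.float64(0.69)], [-1, [-0.95, -0.06, 0.05], np.float64(0.69)], [-1, [-0.95, -0.01, 0.05], np.float64(0.69)], [-1, [-0.95, 0.03, 0.05], np.float64(0.69)], [-1, [-0.95, 0.08, 0.05], np.float64(0.69)], [-1, [-0.95, 0.12, 0.05], np.float64(0.69)], [-1, [-0.94, 0.17, 0.05], np.float64(0.69)], [-1, [-0.93, 0.21, 0.05], np.float64(0.69)], [-1, [-0.92, 0.26, 0.05], np.float64(0.69)], [-1, [-0.9, 0.3, 0.05], np.float64(0.69)]]
```

The top picture shows these look-alikes:
- **Discs:** one at (296,272), about 83 mm across, and one at (424,298), about 61 mm.
- **Fixtures:** one at (189,269), about 99 mm, and one at (364,260), about 76 mm.

By the sizes given, and as the close crop confirms, I want the disc at (296,272) and the fixture at (189,269). The stand with the tester is at (427,245).

Request:
send_rows([
  [-1, [-0.67, -0.68, 0.05], 0.7],
  [-1, [-0.7, -0.65, 0.05], 0.7],
  [-1, [-0.73, -0.61, 0.05], 0.7],
  [-1, [-0.76, -0.57, 0.05], 0.7],
  [-1, [-0.79, -0.54, 0.05], 0.7],
  [-1, [-0.81, -0.5, 0.05], 0.7],
  [-1, [-0.84, -0.46, 0.05], 0.7],
  [-1, [-0.86, -0.42, 0.05], 0.7],
])

```text
clock: 0.82
ee_pos: [0.3168, 0.3945, 0.2093]
ee_rot: [-3.141, 0.0, 2.34]
force: [1.1, -0.1, 1.1]
opening: 0.0942
```

Request:
send_rows([
  [-1, [-0.88, -0.37, 0.05], 0.7],
  [-1, [-0.9, -0.33, 0.05], 0.7],
  [-1, [-0.91, -0.29, 0.05], 0.7],
  [-1, [-0.92, -0.24, 0.05], 0.7],
  [-1, [-0.93, -0.2, 0.05], 0.7],
  [-1, [-0.94, -0.15, 0.05], 0.7],
  [-1, [-0.95, -0.11, 0.05], 0.7],
  [-1, [-0.95, -0.06, 0.05], 0.7],
])

```text
clock: 1.48
ee_pos: [0.3857, 0.2159, 0.1994]
ee_rot: [-3.142, -0.0, 1.948]
force: [0.4, 1.1, -0.1]
opening: 0.094
```

Run:
```python
from plan import *
cw=camera_info("wrist")
im=grab_frame("wrist")[:,:,::-1]; cv2.imwrite("pics/w1.png",im)
np.save("cw1.npy",cw["camera_from_world"])
plan((.456,.06,.18),90,8)
```

```text
at [0.3871 0.212  0.1992] 111.16 f [ 3.15 -5.61 -0.24] open 0.094
max 0.83
[[-1, [-0.83, 0.05, 0.1], np.float64(0.66)], [-1, [-0.83, 0.09, 0.1], np.float64(0.66)], [-1, [-0.83, 0.12, 0.1], np.float64(0.66)], [-1, [-0.82, 0.16, 0.1], np.float64(0.66)], [-1, [-0.81, 0.2, 0.1], np.float64(0.66)], [-1, [-0.8, 0.24, 0.1], np.float64(0.66)], [-1, [-0.79, 0.27, 0.1], np.float64(0.66)], [-1, [-0.77, 0.31, 0.1], np.float64(0.66)]]
```

View pics/w1.png

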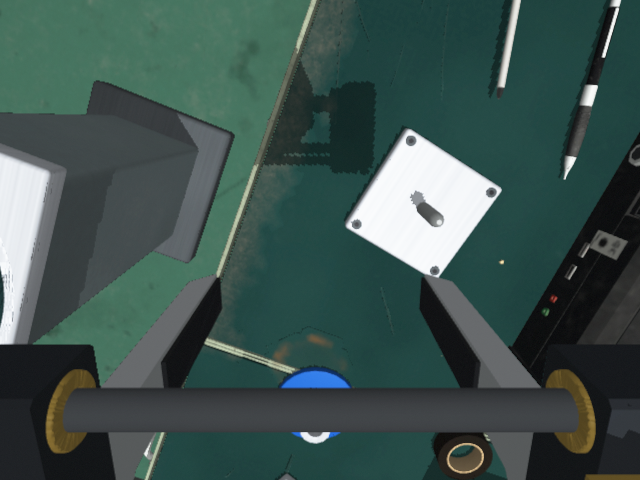

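```bash
cat > plate.py <<'E'
from h import *
import sys
def plate(im,ci,n="wrist",box=None):
    hsv=cv2.cvtColor(im,cv2.COLOR_BGR2HSV); m=cv2.inRange(hsv,(0,0,150),(180,45,255))
    if box is not None:
        k=np.zeros_like(m); x,y,w,h=box; k[y:y+h,x:x+w]=m[y:y+h,x:x+w]; m=k
    c=max(blobs(m,200),key=cv2.contourArea)
    P=np.array([onz(n,p[0],.014,ci)[:2] for p in c]).astype(np.float32)
    return cv2.minAreaRect(P)
if __name__=="__main__":
    ci=camera_info("wrist"); ci=dict(ci); ci["camera_from_world"]=np.load("cw1.npy")
    im=cv2.imread("pics/w1.png"); print(plate(im,ci,box=(330,110,190,180)))
    print("tip",onz("wrist",(433,218),.064,ci),"foot",onz("wrist",(417,197),.014,ci))
    cv2.imwrite("pics/w1c.png",cv2.resize(im[150:260,360:480],None,fx=5,fy=5,interpolation=cv2.INTER_CUBIC))
    ct=camera_info("top"); im=cv2.imread("pics/top0.png"); print("top",plate(im,ct,"top",(160,240,58,58)))
    cv2.imwrite("pics/topc.png",cv2.resize(im[240:300,160:220],None,fx=9,fy=9,interpolation=cv2.INTER_CUBIC))
E
python3 plate.py
```

```text
((0.46620887517929077, 0.2531930208206177), (0.09886562824249268, 0.09890348464250565), 80.34432983398438)
tip [0.46129216 0.25417459 0.064     ] foot [0.45781434 0.26010201 0.014     ]
top ((0.46777647733688354, 0.2512243688106537), (0.09869339317083359, 0.09954018890857697), 80.24918365478516)
```

View pics/w1c.png

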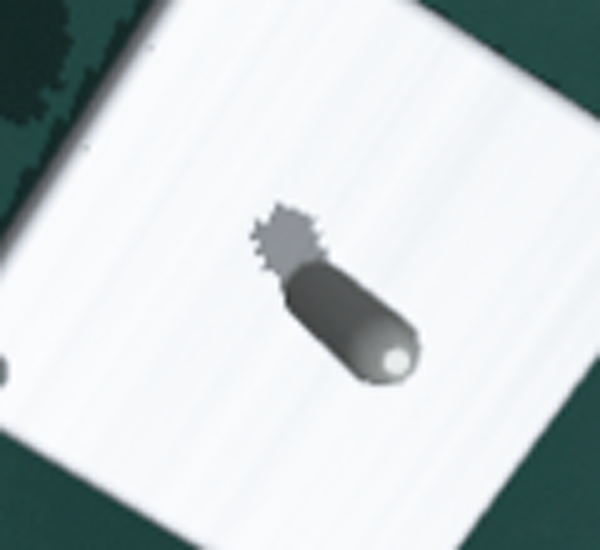

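Request:
send_rows([
  [-1, [-0.83, 0.05, 0.1], 0.66],
  [-1, [-0.83, 0.09, 0.1], 0.66],
  [-1, [-0.83, 0.12, 0.1], 0.66],
  [-1, [-0.82, 0.16, 0.1], 0.66],
  [-1, [-0.81, 0.2, 0.1], 0.66],
  [-1, [-0.8, 0.24, 0.1], 0.66],
  [-1, [-0.79, 0.27, 0.1], 0.66],
  [-1, [-0.77, 0.31, 0.1], 0.66],
])

```text
clock: 2.2
ee_pos: [0.4564, 0.0651, 0.1794]
ee_rot: [3.141, 0.0, 1.58]
force: [0.4, 0.0, 0.0]
opening: 0.094
```

Request:
send_rows([
  [-1, [0, 0, 0], 0],
  [-1, [0, 0, 0], 0],
])

```text
clock: 2.37
ee_pos: [0.4562, 0.0655, 0.1793]
ee_rot: [-3.141, 0.0, 1.581]
force: [-0.4, 1.1, -0.3]
opening: 0.0939
```

Run:
```python
from plan import *
cw=camera_info("wrist")
im=grab_frame("wrist")[:,:,::-1]; cv2.imwrite("pics/w2.png",im)
np.save("cw2.npy",cw["camera_from_world"])
s=observe(); print(s["ee_pos"],s["ee_rot"],s["force"],s["clock"])
```

```text
[0.45596658 0.06642503 0.17935901] [-3.14128590e+00  1.57719373e-04  1.58286573e+00] [0.61026228 0.99688474 0.45019308] 2.4167
```

View pics/w2.png

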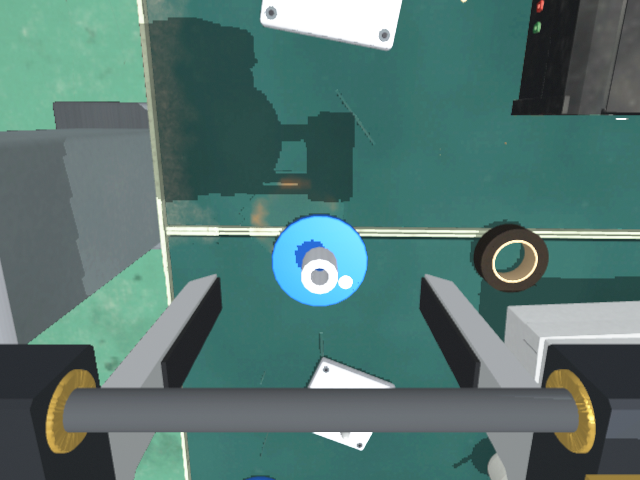

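Run:
```python
from h import *
c0=camera_info("wrist")
c1=dict(c0); c1["camera_from_world"]=np.load("cw1.npy"); c2=dict(c0); c2["camera_from_world"]=np.load("cw2.npy")
print("tip",onz("wrist",(439.4,222.2),.064,c1).round(4))
im=cv2.imread("pics/top0.png")
im=cv2.imread("pics/w2.png"); hsv=cv2.cvtColor(im,cv2.COLOR_BGR2HSV)
b=cv2.inRange(hsv,(95,120,100),(125,255,255)); k=np.zeros_like(b); k[205:315,260:380]=b[205:315,260:380]
c=max(blobs(k),key=cv2.contourArea); P=np.array([onz("wrist",p[0],.008,c2)[:2] for p in c]).astype(np.float32)
print("flange",cv2.fitEllipse(P),cv2.minEnclosingCircle(P))
g=cv2.cvtColor(im,cv2.COLOR_BGR2GRAY)
w=cv2.inRange(hsv,(0,0,215),(180,40,255)); k=np.zeros_like(w); k[250:305,295:360]=w[250:305,295:360]
for c in blobs(k,10):
    P=np.array([onz("wrist",p[0],.042,c2)[:2] for p in c]).astype(np.float32); print("hub?",cv2.boundingRect(c),cv2.fitEllipse(P))
    P=np.array([onz("wrist",p[0],.008,c2)[:2] for p in c]).astype(np.float32); print("dot?",cv2.fitEllipse(P))
cv2.imwrite("pics/w2c.png",cv2.resize(im[205:315,260:380],None,fx=5,fy=5,interpolation=cv2.INTER_CUBIC))
```

```text
tip [0.4672 0.253  0.064 ]
flange ((0.45523548126220703, 0.025808166712522507), (0.08315176516771317, 0.0844888910651207), 2.2863311767578125) ((0.4553256332874298, 0.025972580537199974), 0.042746689170598984)
hub? (301, 259, 52, 35) ((0.4579235911369324, 0.02496091090142727), (0.027051687240600586, 0.03858879208564758), 77.1391830444336)
dot? ((0.45829010009765625, 0.011542965658009052), (0.030094340443611145, 0.04292909801006317), 77.13917541503906)
```

View pics/w2c.png

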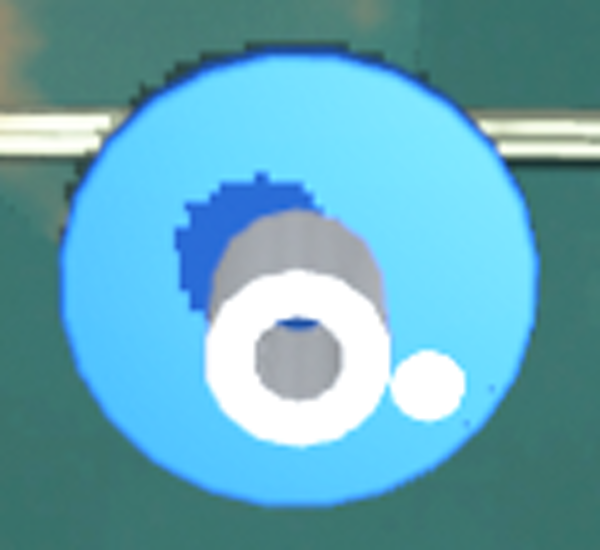

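Request:
send_rows([
  [-1, [-0.82, 0, 0.3], 0.1],
  [-1, [-0.83, 0, 0.5], 0.1],
  [-1, [0, 0, 0.8], 0],
  [-1, [0, 0, 0.8], 0],
  [-1, [0, 0, 0.8], 0],
  [-1, [0, 0, 0.8], 0],
  [-1, [0, 0, 0.4], 0],
  [-1, [0, 0, 0], 0],
])

```text
clock: 3.08
ee_pos: [0.4553, 0.0258, 0.068]
ee_rot: [-3.139, 0.001, 1.571]
force: [0.0, 0.4, -0.5]
opening: 0.094
```

Run:
```python
from plan import *
cw=camera_info("wrist")
im=grab_frame("wrist")[:,:,::-1]; cv2.imwrite("pics/w3.png",im)
np.save("cw3.npy",cw["camera_from_world"])
s=observe(); print(s["ee_pos"],s["ee_rot"],s["force"],s["clock"])
print(proj("wrist",(.4555,.0247,.042),cw))
```

```text
[0.45604114 0.02566716 0.06922466] [-3.14013493e+00  3.94679757e-04  1.57009998e+00] [ 0.53220995 -0.19940813  0.05380569] 3.1333
[321.82786308 285.31276624]
```

View pics/w3.png

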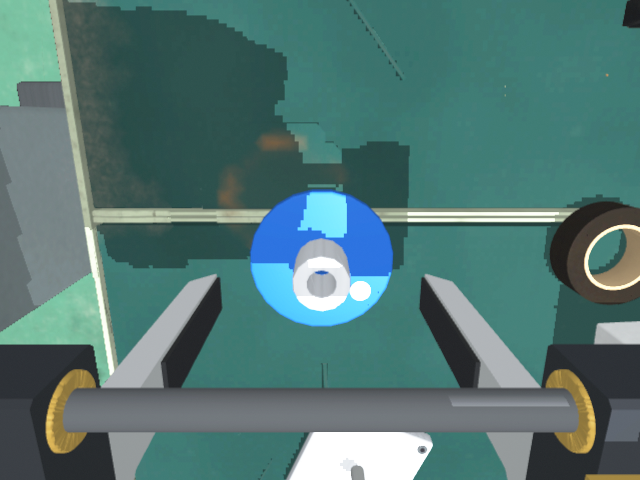

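The wrist picture shows the hub ring at (321,284), where the prediction was (322,285). The hub is between the jaws, so I'll go down and grip.

Request:
send_rows([
  [-1, [0, 0, 0.8], 0],
  [-1, [0, 0, 0.8], 0],
  [-1, [0, 0, 0], 0],
  [0.2, [0, 0, 0], 0],
  [1, [0, 0, 0], 0],
  [1, [0, 0, 0], 0],
  [1, [0, 0, 0], 0],
  [1, [0, 0, 0], 0],
])

```text
clock: 3.8
ee_pos: [0.4569, 0.0255, 0.0302]
ee_rot: [3.141, -0.0, 1.569]
force: [0.6, -0.6, -0.8]
opening: 0.0642
```

Request:
send_rows([
  [1, [0, 0, 0], 0],
  [1, [0, 0, 0], 0],
  [1, [0, 0, 0], 0],
])

```text
clock: 4.05
ee_pos: [0.4565, 0.0254, 0.0296]
ee_rot: [3.142, 0.0, 1.569]
force: [0.7, -0.0, -0.3]
opening: 0.044
```

Request:
send_rows([
  [1, [0, 0, 0], 0],
  [1, [0, 0, 0], 0],
  [1, [0, 0, 0], 0],
  [1, [0, 0, 0], 0],
])

```text
clock: 4.38
ee_pos: [0.4564, 0.0253, 0.0294]
ee_rot: [-3.141, 0.0, 1.569]
force: [-0.7, -0.4, 0.1]
opening: 0.0289
```

Run:
```python
from plan import *
s=observe(); print(s["ee_pos"],s["ee_rot"],s["force"],s["opening"])
```

```text
[0.45643022 0.02534211 0.02943805] [-3.14140305e+00  1.05789591e-04  1.56934587e+00] [-0.68026508 -0.410687    0.12973626] 0.02893703441358594
```

Request:
send_rows([
  [1, [0, 0, -0.4], 0],
  [1, [0, 0, -0.8], 0],
  [1, [0, 0, -0.8], 0],
  [1, [0, 0, -0.8], 0],
  [1, [0, 0, -0.8], 0],
  [1, [0.5, 0, 0], 0],
  [1, [0.6, 0, 0], 0],
  [1, [0.8, 0.06, 0], 0],
])

```text
clock: 5.05
ee_pos: [0.458, 0.0726, 0.1206]
ee_rot: [3.141, -0.0, 1.568]
force: [0.4, -1.6, -1.7]
opening: 0.029
```

Request:
send_rows([
  [1, [0.9, 0.05, 0], 0],
  [1, [0.9, 0.05, 0], 0],
  [1, [0.9, 0.05, 0], 0],
  [1, [0.9, 0.05, 0], 0],
  [1, [0.9, 0.05, 0], 0],
  [1, [0.8, 0.05, 0], 0],
  [1, [0.6, 0.05, 0], 0],
  [1, [0.5, 0.05, 0], 0],
])

```text
clock: 5.72
ee_pos: [0.4683, 0.2341, 0.1199]
ee_rot: [3.141, 0.0, 1.57]
force: [-0.1, 0.3, -1.7]
opening: 0.0288
```

Request:
send_rows([
  [1, [0.4, 0, 0], 0],
  [1, [0.2, 0, 0], 0],
  [1, [0.2, 0, 0], 0],
  [1, [0, 0, 0], 0],
  [1, [0, 0, 0], 0],
  [1, [0, 0, 0], 0],
])

```text
clock: 6.22
ee_pos: [0.4684, 0.2521, 0.1195]
ee_rot: [-3.142, 0.0, 1.568]
force: [0.4, -0.1, -1.5]
opening: 0.0292
```

Run:
```python
from plan import *
cw=camera_info("wrist")
im=grab_frame("wrist")[:,:,::-1]; cv2.imwrite("pics/w4.png",im)
np.save("cw4.npy",cw["camera_from_world"])
cv2.imwrite("pics/s4.png",grab_frame("side")[:,:,::-1])
cv2.imwrite("pics/t4.png",grab_frame("top")[:,:,::-1])
s=observe(); print(s["ee_pos"],s["ee_rot"],s["force"],s["opening"])
```

```text
[0.46839559 0.25237726 0.11949801] [-3.14156879e+00  1.37617404e-04  1.56864773e+00] [ 0.07703479  0.20993279 -1.06404023] 0.028745936006460093
```

View pics/w4.png

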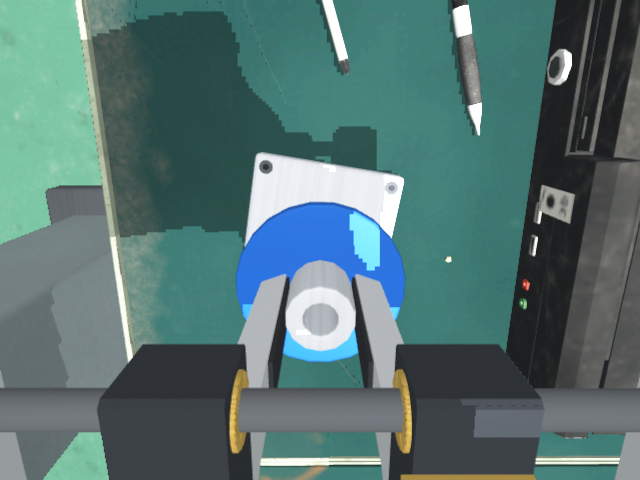

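View pics/s4.png

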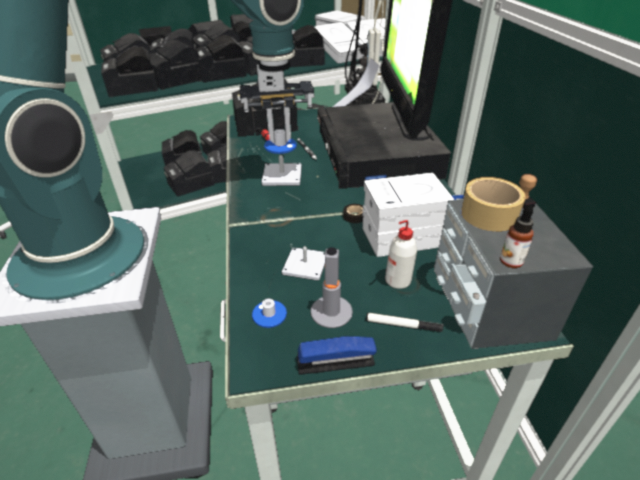

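Run:
```python
from h import *
c0=camera_info("wrist")
c=[dict(c0,camera_from_world=np.load(f"cw{i}.npy")) for i in (1,4)]
im=cv2.imread("pics/w4.png"); hsv=cv2.cvtColor(im,cv2.COLOR_BGR2HSV)
b=cv2.inRange(hsv,(95,120,90),(125,255,255)); b[:, :230]=0; b[:,410:]=0; b[:195]=0;b[365:]=0
k=max(blobs(b),key=cv2.contourArea); P=np.array([onz("wrist",p[0],.098,c[1])[:2] for p in k]).astype(np.float32)
print("flange",cv2.minEnclosingCircle(P),cv2.fitEllipse(P))
g=cv2.cvtColor(im,cv2.COLOR_BGR2GRAY)
for p in [(320,318)]: print("bore",onz("wrist",p,.132,c[1]).round(4))
for p in [(265.5,167),(391.5,187.5)]: print("holes4",onz("wrist",p,.014,c[1]).round(4))
for p in [(411,141),(491,192),(435,271),(357,225)]: print("holes1",onz("wrist",p,.014,c[0]).round(4))
cv2.imwrite("pics/w4c.png",cv2.resize(im[250:370,240:400],None,fx=5,fy=5,interpolation=cv2.INTER_CUBIC))
cs=camera_info("side"); im=cv2.imread("pics/s4.png"); cv2.imwrite("pics/s4c.png",cv2.resize(im[120:200,240:330],None,fx=6,fy=6,interpolation=cv2.INTER_CUBIC))
print(proj("side",(.4675,.2525,.064),cs),proj("side",(.4675,.2525,.098),cs),proj("side",(.4675,.2525,.014),cs))
```

```text
flange ((0.4678364098072052, 0.25274521112442017), 0.04193461313843727) ((0.46782034635543823, 0.2582540810108185), (0.07278077304363251, 0.0779418870806694), 89.20693969726562)
bore [0.4677 0.2527 0.132 ]
holes4 [0.4323 0.3011 0.014 ]
holes4 [0.5153 0.2874 0.014 ]
holes1 [0.433  0.3011 0.014 ]
holes1 [0.5153 0.2875 0.014 ]
holes1 [0.5022 0.2044 0.014 ]
holes1 [0.4193 0.218  0.014 ]
[280.85239294 154.92270609] [279.97783155 143.17858339] [282.08300953 171.44814668]
```

View pics/w4c.png

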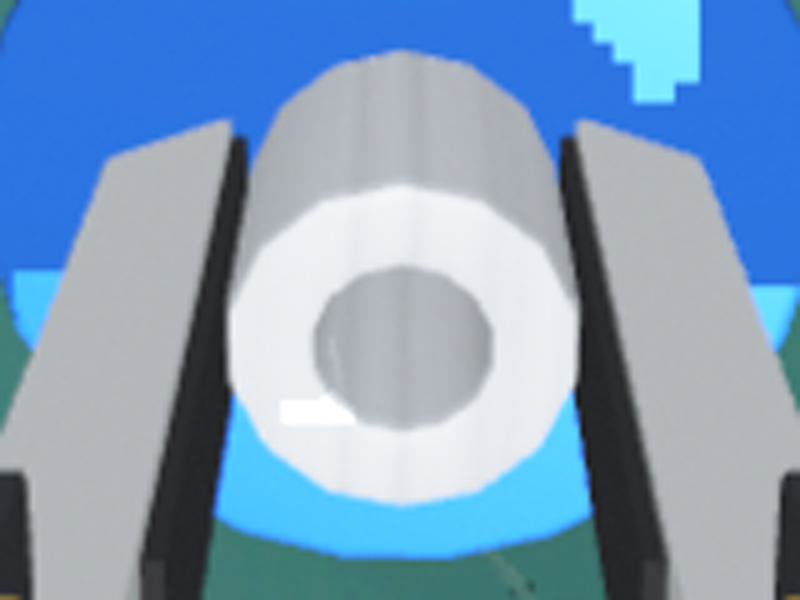

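View pics/s4c.png

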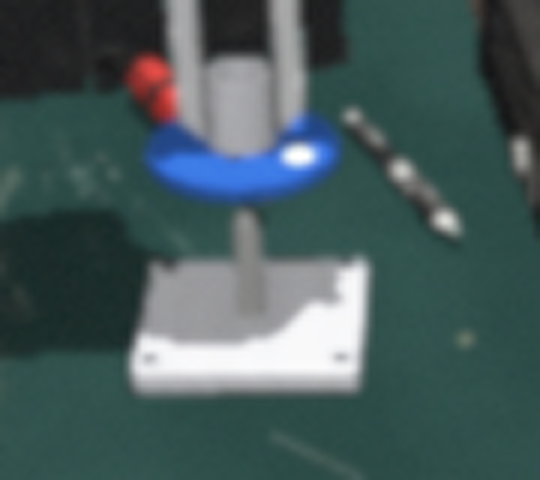

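The bore is at (.4677,.2527) and the plate centre from the holes at (.4675,.2528), so they agree within 0.3 mm. I'll lower it while watching the force.

Request:
send_rows([
  [1, [0, 0, 0.4], 0],
  [1, [0, 0, 0.4], 0],
  [1, [0, 0, 0.3], 0],
  [1, [0, 0, 0.2], 0],
  [1, [0, 0, 0.2], 0],
  [1, [0, 0, 0.2], 0],
])

```text
clock: 6.87
ee_pos: [0.4683, 0.2528, 0.0763]
ee_rot: [-3.141, 0.0, 1.569]
force: [-0.5, 0.6, -1.6]
opening: 0.0291
```

Request:
send_rows([
  [1, [0, 0, 0.3], 0],
  [1, [0, 0, 0.3], 0],
  [1, [0, 0, 0.3], 0],
  [1, [0, 0, 0.1], 0],
  [1, [0, 0, 0.1], 0],
])

```text
clock: 7.28
ee_pos: [0.4682, 0.2527, 0.0489]
ee_rot: [-3.141, 0.001, 1.569]
force: [-0.5, 0.6, 0.1]
opening: 0.029
```

Request:
send_rows([
  [1, [0, 0, 0.1], 0],
  [1, [0, 0, 0.08], 0],
  [1, [0, 0, 0.04], 0],
  [1, [0, 0, 0], 0],
])

```text
clock: 7.62
ee_pos: [0.4684, 0.2529, 0.0439]
ee_rot: [3.142, 0.0, 1.569]
force: [-0.6, -0.3, -1.3]
opening: 0.029
```

Request:
send_rows([
  [1, [0, 0, 0.04], 0],
  [1, [0, 0, 0], 0],
])

```text
clock: 7.78
ee_pos: [0.4684, 0.253, 0.0435]
ee_rot: [3.141, -0.0, 1.569]
force: [-3.6, 0.3, 8.1]
opening: 0.0292
```

Request:
send_rows([
  [0.5, [0, 0, 0], 0],
  [0, [0, 0, 0], 0],
  [-0.3, [0, 0, 0], 0],
  [-0.3, [0, 0, 0], 0],
  [-0.3, [0, 0, 0], 0],
])

```text
clock: 8.2
ee_pos: [0.4684, 0.2528, 0.043]
ee_rot: [3.141, 0.0, 1.569]
force: [0.3, -0.4, 0.6]
opening: 0.0526
```

Request:
send_rows([
  [-0.3, [0, 0, -0.4], 0],
  [-0.3, [0, 0, -0.8], 0],
  [-0.3, [0, 0, -0.9], 0],
  [-0.3, [0, 0, -0.9], 0],
  [-0.3, [0, 0, -0.9], 0],
  [-0.3, [0, 0, -0.9], 0],
  [-0.3, [0, 0, -0.6], 0],
  [-0.3, [0, 0, 0], 0],
])

```text
clock: 8.87
ee_pos: [0.4696, 0.2534, 0.1816]
ee_rot: [3.138, -0.003, 1.569]
force: [0.1, 0.7, 0.2]
opening: 0.0613
```

Run:
```python
from plan import *
cw=camera_info("wrist")
im=grab_frame("wrist")[:,:,::-1]; cv2.imwrite("pics/w5.png",im)
np.save("cw5.npy",cw["camera_from_world"])
im=grab_frame("side")[:,:,::-1]
cv2.imwrite("pics/s5c.png",cv2.resize(im[120:200,240:330],None,fx=6,fy=6,interpolation=cv2.INTER_CUBIC))
s=observe(); print(s["ee_pos"],s["ee_rot"],s["force"],s["opening"])
```

```text
[0.46836869 0.25296231 0.17851096] [ 3.14082587e+00 -7.48671290e-04  1.56937267e+00] [0.44530184 1.52925671 0.20426326] 0.06069582518713393
```

View pics/w5.png

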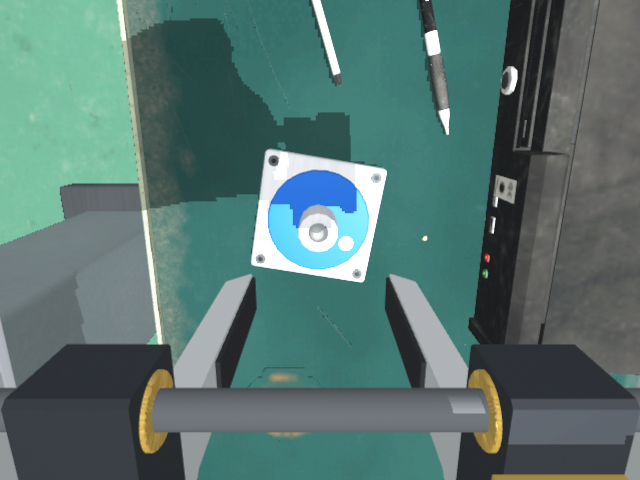

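View pics/s5c.png

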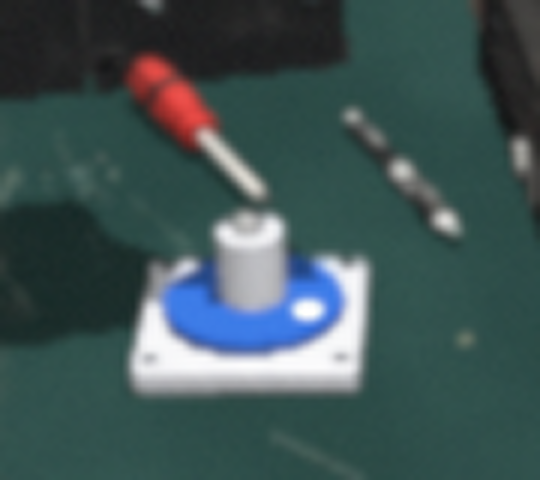

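```bash
cat > dot.py <<'E'
from h import *
def dot(im,c,box,z=.022):
    hsv=cv2.cvtColor(im,cv2.COLOR_BGR2HSV); w=cv2.inRange(hsv,(0,0,200),(180,60,255)); k=np.zeros_like(w); x,y,a,b=box; k[y:y+b,x:x+a]=w[y:y+b,x:x+a]
    out=[]
    for q in blobs(k,20):
        m=cv2.moments(q); uv=(m['m10']/m['m00'],m['m01']/m['m00'])
        P=np.array([onz("wrist",p[0],z,c)[:2] for p in q]).astype(np.float32)
        out.append((np.round(uv,1),onz("wrist",uv,z,c).round(4),np.round(cv2.fitEllipse(P)[1],4)))
    return out
E
python3 - <<'E'
from dot import *
c0=camera_info("wrist"); c=dict(c0,camera_from_world=np.load("cw5.npy"))
im=cv2.imread("pics/w5.png")
print(dot(im,c,(337,234,20,20)))
hsv=cv2.cvtColor(im,cv2.COLOR_BGR2HSV); b=cv2.inRange(hsv,(95,120,90),(125,255,255)); k=np.zeros_like(b); k[165:275,262:375]=b[165:275,262:375]
q=max(blobs(k),key=cv2.contourArea); P=np.array([onz("wrist",p[0],.022,c)[:2] for p in q]).astype(np.float32); print("flange",cv2.minEnclosingCircle(P))
ct=camera_info("top"); im=cv2.imread("pics/top0.png")
cv2.imwrite("pics/tt.png",cv2.resize(im[215:275,400:460],None,fx=10,fy=10,interpolation=cv2.INTER_CUBIC))
E
```

```text
[(array([345.5, 243.1]), array([0.4906, 0.2345, 0.022 ]), array([0.0125, 0.0125]))]
flange ((0.46758297085762024, 0.2535058856010437), 0.04136579856276512)
```

View pics/tt.png

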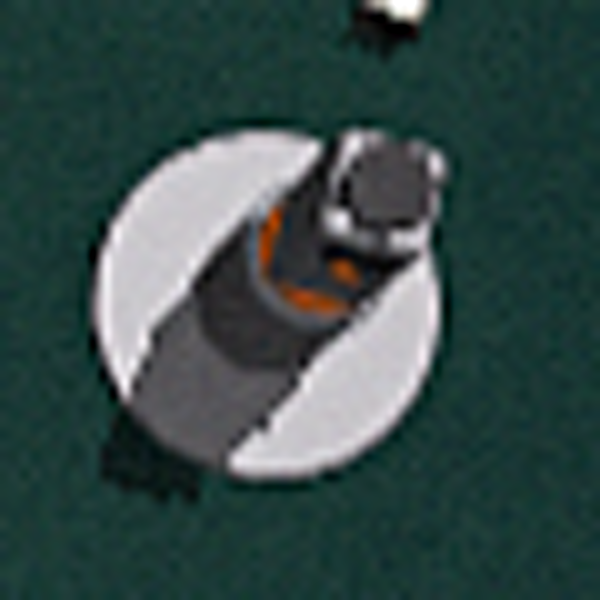

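Run:
```python
from plan import *
ct=camera_info("top")
print(onz("top",(426.8,245.5),0,ct),onz("top",(438.7,234),.148,ct))
plan((.505,-.235,.24),90,24,-1)
```

```text
[ 0.5091506  -0.26127156  0.        ] [ 0.50839229 -0.25955042  0.148     ]
at [0.4684 0.253  0.1785] 89.92 f [0.45 1.53 0.2 ] open 0.0607
max 0.81
[[-1, [-0.81, 0.06, -0.1], np.float64(-0.0)], [-1, [-0.81, 0.06, -0.1], np.float64(-0.0)], [-1, [-0.81, 0.06, -0.1], np.float64(-0.0)], [-1, [-0.81, 0.06, -0.1], np.float64(-0.0)], [-1, [-0.81, 0.06, -0.1], np.float64(-0.0)], [-1, [-0.81, 0.06, -0.1], np.float64(-0.0)], [-1, [-0.81, 0.06, -0.1], np.float64(-0.0)], [-1, [-0.81, 0.06, -0.1], np.float64(-0.0)], [-1, [-0.81, 0.06, -0.1], np.float64(-0.0)], [-1, [-0.81, 0.06, -0.1], np.float64(-0.0)], [-1, [-0.81, 0.06, -0.1], np.float64(-0.0)], [-1, [-0.81, 0.06, -0.1], np.float64(-0.0)], [-1, [-0.81, 0.06, -0.1], np.float64(-0.0)], [-1, [-0.81, 0.06, -0.1], np.float64(-0.0)], [-1, [-0.81, 0.06, -0.1], np.float64(-0.0)], [-1, [-0.81, 0.06, -0.1], np.float64(-0.0)], [-1, [-0.81, 0.06, -0.1], np.float64(-0.0)], [-1, [-0.81, 0.06, -0.1], np.float64(-0.0)], [-1, [-0.81, 0.06, -0.1], np.float64(-0.0)], [-1, [-0.81, 0.06, -0.1], np.float64(-0.0)], [-1, [-0.81, 0.06, -0.1], np.float64(-0.0)], [-1, [-0.81, 0.06, -0.1], np.float64(-0.0)], [-1, [-0.81, 0.06, -0.1], np.float64(-0.0)], [-1, [-0.81, 0.06, -0.1], np.float64(-0.0)]]
```

Request:
send_rows([
  [-1, [-0.4, 0.06, -0.4], 0],
  [-1, [-0.7, 0.06, -0.4], 0],
  [-1, [-0.9, 0.07, -0.4], 0],
  [-1, [-0.9, 0.07, -0.4], 0],
  [-1, [-0.9, 0.07, -0.4], 0],
  [-1, [-0.9, 0.07, -0.4], 0],
  [-1, [-0.9, 0.07, -0.3], 0],
  [-1, [-0.9, 0.07, 0], 0],
])

```text
clock: 9.63
ee_pos: [0.4818, 0.0874, 0.2472]
ee_rot: [3.14, -0.001, 1.568]
force: [0.5, -0.6, -0.6]
opening: 0.0942
```

Request:
send_rows([
  [-1, [-0.9, 0.07, 0], 0],
  [-1, [-0.9, 0.07, 0], 0],
  [-1, [-0.9, 0.07, 0], 0],
  [-1, [-0.9, 0.07, 0], 0],
  [-1, [-0.9, 0.07, 0], 0],
  [-1, [-0.9, 0.07, 0], 0],
  [-1, [-0.9, 0.07, 0], 0],
  [-1, [-0.9, 0.07, 0], 0],
])

```text
clock: 10.3
ee_pos: [0.4943, -0.0925, 0.2459]
ee_rot: [-3.141, -0.0, 1.568]
force: [0.5, 0.9, -0.9]
opening: 0.0945
```

Request:
send_rows([
  [-1, [-0.9, 0.07, 0], 0],
  [-1, [-0.9, 0.07, 0], 0],
  [-1, [-0.9, 0.07, 0], 0],
  [-1, [-0.9, 0.07, 0], 0],
  [-1, [-0.9, 0.07, 0], 0],
  [-1, [-0.6, 0.07, 0], 0],
  [-1, [0, 0, 0], 0],
  [-1, [0, 0, 0], 0],
])

```text
clock: 10.97
ee_pos: [0.5044, -0.2189, 0.2457]
ee_rot: [-3.141, 0.0, 1.566]
force: [0.5, 0.7, 0.2]
opening: 0.0937
```

Run:
```python
from plan import *
cw=camera_info("wrist")
im=grab_frame("wrist")[:,:,::-1]; cv2.imwrite("pics/w6.png",im)
np.save("cw6.npy",cw["camera_from_world"])
s=observe(); print(s["ee_pos"],s["ee_rot"],s["force"],s["opening"],s["joint_positions"].round(2))
```

```text
[ 0.50472188 -0.21781057  0.2456051 ] [-3.14107290e+00 -2.20951149e-04  1.56794270e+00] [ 0.83475324  0.06272023 -0.07257741] 0.09398846936099213 [-0.23  0.31  0.71  1.79 -0.22  1.12  0.56]
```

View pics/w6.png

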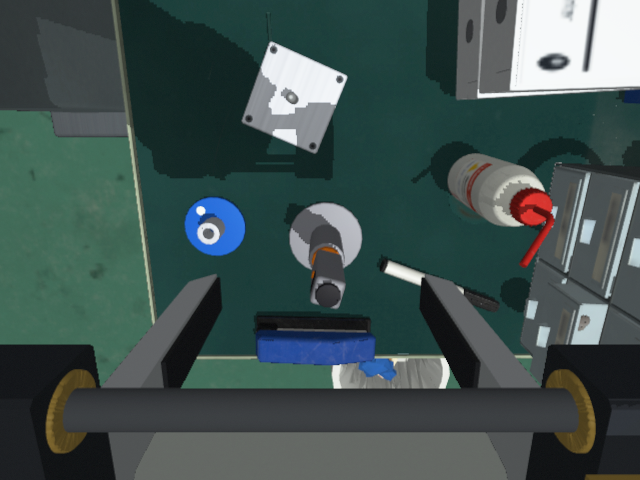

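Run:
```python
import cv2
im=cv2.imread("pics/w6.png"); cv2.imwrite("pics/w6c.png",cv2.resize(im[225:315,285:375],None,fx=6.6,fy=6.6,interpolation=cv2.INTER_CUBIC))
```

```text
(no output)
```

View pics/w6c.png

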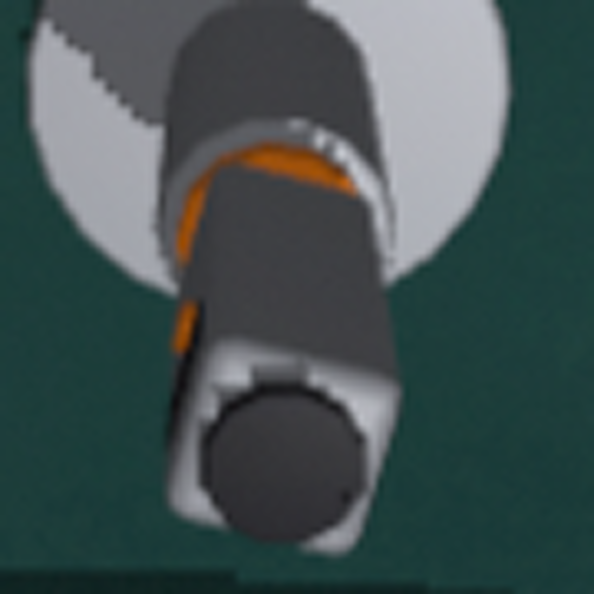

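Run:
```python
from plan import *
c0=camera_info("wrist"); c=dict(c0,camera_from_world=np.load("cw6.npy"))
P=[onz("wrist",(285+x/6.6,225+y/6.6),.144,c)[:2] for x,y in [(210,335),(402,380),(355,557),(165,515)]]
P=np.array(P); print(P.round(4)); print("ctr",P.mean(0), "sides",np.linalg.norm(np.roll(P,-1,0)-P,axis=1), "ang",[np.degrees(np.arctan2(*(e[::-1]))).round(1) for e in np.roll(P,-1,0)-P])
print("cap",onz("wrist",(285+285/6.6,225+463/6.6),.148,c))
print("R",rot(observe()).round(3))
```

```text
[[ 0.5014 -0.2445]
 [ 0.5216 -0.2497]
 [ 0.5168 -0.2701]
 [ 0.4964 -0.2651]]
ctr [ 0.50904489 -0.25732393] sides [0.02090531 0.02100324 0.0210187  0.02118608] ang [np.float64(-14.3), np.float64(-103.2), np.float64(166.2), np.float64(76.5)]
cap [ 0.5091804  -0.25731049  0.148     ]
R [[ 0.003  1.    -0.001]
 [ 1.    -0.003  0.   ]
 [ 0.    -0.001 -1.   ]]
```

Request:
send_rows([
  [-1, [-0.8, 0.1, 0.2], 0],
  [-1, [-0.8, 0.1, 0.4], 0],
  [-1, [0, 0, 0.6], 0.9],
  [-1, [0, 0, 0.6], 0.9],
  [-1, [0, 0, 0.6], 0.8],
  [-1, [0, 0, 0.3], 0.8],
  [-1, [0, 0, 0], 0],
  [-1, [0, 0, 0], 0],
])

```text
clock: 11.68
ee_pos: [0.5104, -0.2566, 0.1782]
ee_rot: [-3.141, -0.0, 1.335]
force: [-0.1, 0.1, 0.7]
opening: 0.0942
```

Run:
```python
from plan import *
cw=camera_info("wrist")
im=grab_frame("wrist")[:,:,::-1]; cv2.imwrite("pics/w7.png",im)
np.save("cw7.npy",cw["camera_from_world"])
s=observe(); print(s["ee_pos"],s["ee_rot"],s["force"],s["opening"],s["joint_positions"].round(2))
print(proj("wrist",s["ee_pos"]+(0,0,.144-s["ee_pos"][2]),cw))
```

```text
[ 0.51066661 -0.25688771  0.17861554] [ 3.14128547e+00 -1.77960768e-05  1.33465099e+00] [ 0.09349897 -0.32850644  0.96954409] 0.09383599354047263 [-0.15  0.45  0.73  1.81 -0.35  1.02  0.48]
[321.88632337 277.4599358 ]
```

View pics/w7.png

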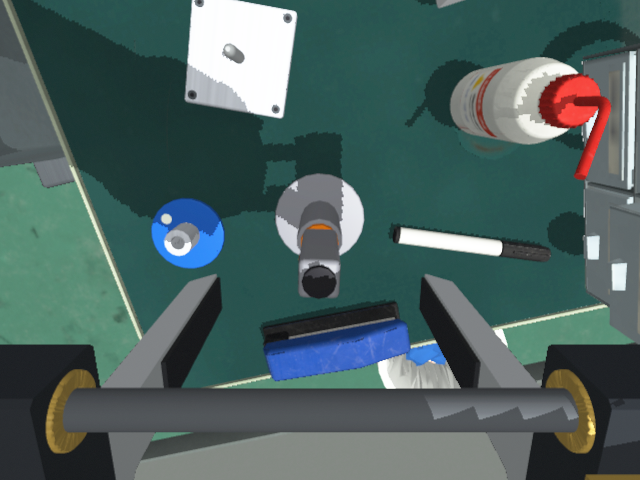

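Request:
send_rows([
  [-1, [0, -0.05, 0.5], 0],
  [-1, [0, 0, 0.7], 0],
  [-1, [0, 0, 0.7], 0],
  [-1, [0, 0, 0.5], 0],
  [0, [0, 0, 0.15], 0],
  [0.5, [0, 0, 0], 0],
  [1, [0, 0, 0], 0],
  [1, [0, 0, 0], 0],
])

```text
clock: 12.4
ee_pos: [0.5098, -0.2572, 0.1151]
ee_rot: [3.14, 0.0, 1.332]
force: [0.6, -0.8, -1.0]
opening: 0.0709
```

Request:
send_rows([
  [1, [0, 0, 0], 0],
  [1, [0, 0, 0], 0],
  [1, [0, 0, 0], 0],
  [1, [0, 0, 0], 0],
  [1, [0, 0, 0], 0],
  [1, [0, 0, 0], 0],
  [1, [0, 0, 0], 0],
  [1, [0, 0, 0], 0],
])

```text
clock: 13.07
ee_pos: [0.5094, -0.2569, 0.1143]
ee_rot: [3.142, 0.0, 1.332]
force: [-0.5, -0.3, 0.5]
opening: 0.0218
```

Run:
```python
from plan import *
cw=camera_info("wrist")
im=grab_frame("wrist")[:,:,::-1]; cv2.imwrite("pics/w8.png",im)
np.save("cw8.npy",cw["camera_from_world"])
s=observe(); print(s["ee_pos"],s["ee_rot"],s["force"],s["opening"],s["joint_positions"].round(2))
```

```text
[ 0.50938146 -0.25694604  0.11425895] [3.14155907e+00 1.31260134e-04 1.33195721e+00] [-0.14885203 -0.10454946 -0.45208633] 0.021791737052258696 [-0.11  0.53  0.68  1.86 -0.42  0.9   0.53]
```

View pics/w8.png

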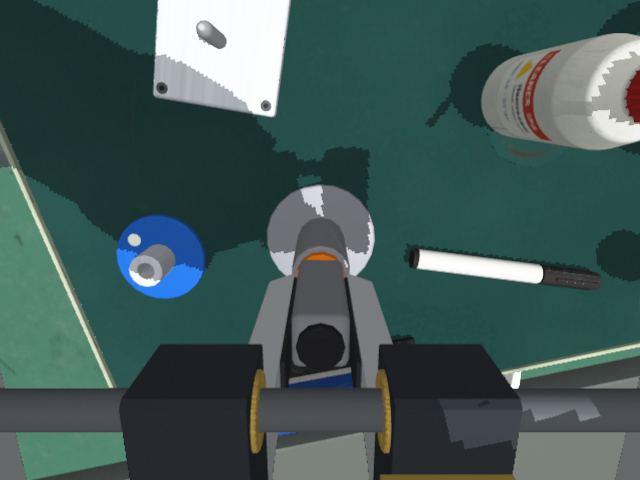

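Run:
```python
from plan import *
c0=camera_info("wrist"); c=dict(c0,camera_from_world=np.load("cw8.npy"))
s=observe(); p=onz("wrist",(320,346),.148,c); print(p,rot(s).T@(p-s["ee_pos"]))
im=cv2.imread("pics/w8.png"); cv2.imwrite("pics/w8c.png",cv2.resize(im[230:390,240:400],None,fx=3.7,fy=3.7,interpolation=cv2.INTER_CUBIC))
```

```text
[ 0.50876191 -0.25647689  0.148     ] [ 0.00030484 -0.00071182 -0.03374112]
```

View pics/w8c.png

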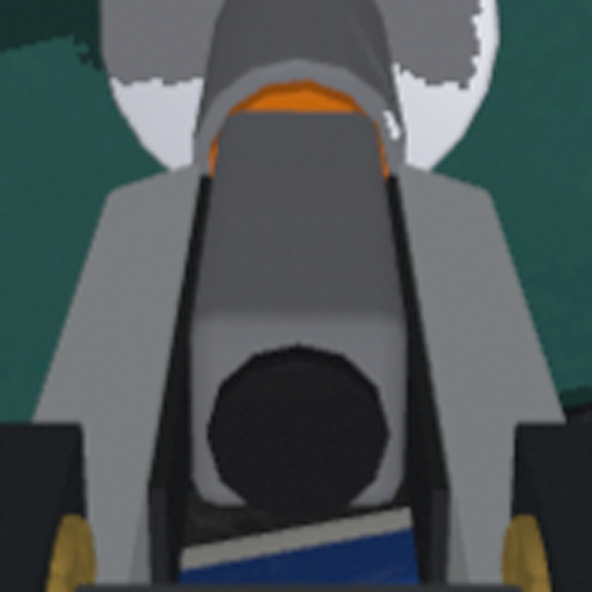

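Request:
send_rows([
  [1, [0, 0, -0.2], 0],
  [1, [0, 0, -0.4], 0],
  [1, [0, 0, -0.6], 0],
  [1, [0, 0, -0.7], 0],
  [1, [0, 0, -0.8], 0],
  [1, [0, 0, -0.8], 0],
  [1, [0, 0, -0.5], 0],
  [1, [0, 0, 0], 0],
])

```text
clock: 13.78
ee_pos: [0.5103, -0.2575, 0.2171]
ee_rot: [3.138, 0.0, 1.332]
force: [-0.3, 0.1, -0.5]
opening: 0.0218
```

Run:
```python
from plan import *
cw=camera_info("wrist")
im=grab_frame("wrist")[:,:,::-1]; cv2.imwrite("pics/w9.png",im)
np.save("cw9.npy",cw["camera_from_world"])
im=grab_frame("side")[:,:,::-1]; cv2.imwrite("pics/s9.png",im)
s=observe(); print(s["ee_pos"],s["ee_rot"],s["force"],s["opening"],s["joint_positions"].round(2))
plan((.491,.2345,.225),76.3,24,1)
```

```text
[ 0.50940973 -0.25668791  0.21422151] [ 3.14113733e+00 -2.37848351e-04  1.33226091e+00] [-1.28907561 -0.24976642 -2.36903327] 0.0223741778574169 [-0.17  0.4   0.75  1.78 -0.31  1.08  0.45]
at [ 0.5094 -0.2567  0.2142] 76.33 f [-1.29 -0.25 -2.37] open 0.0224
max 0.79
[[1, [0.79, -0.22, -0.02], np.float64(0.0)], [1, [0.79, -0.22, -0.02], np.float64(0.0)], [1, [0.79, -0.22, -0.02], np.float64(0.0)], [1, [0.79, -0.22, -0.02], np.float64(0.0)], [1, [0.79, -0.22, -0.02], np.float64(0.0)], [1, [0.79, -0.22, -0.02], np.float64(0.0)], [1, [0.79, -0.22, -0.02], np.float64(0.0)], [1, [0.79, -0.22, -0.02], np.float64(0.0)], [1, [0.79, -0.22, -0.02], np.float64(0.0)], [1, [0.79, -0.22, -0.02], np.float64(0.0)], [1, [0.79, -0.22, -0.02], np.float64(0.0)], [1, [0.79, -0.22, -0.02], np.float64(0.0)], [1, [0.79, -0.22, -0.02], np.float64(0.0)], [1, [0.79, -0.22, -0.02], np.float64(0.0)], [1, [0.79, -0.22, -0.02], np.float64(0.0)], [1, [0.79, -0.22, -0.02], np.float64(0.0)], [1, [0.79, -0.22, -0.02], np.float64(0.0)], [1, [0.79, -0.22, -0.02], np.float64(0.0)], [1, [0.79, -0.22, -0.02], np.float64(0.0)], [1, [0.79, -0.22, -0.02], np.float64(0.0)], [1, [0.79, -0.22, -0.02], np.float64(0.0)], [1, [0.79, -0.22, -0.02], np.float64(0.0)], [1, [0.79, -0.22, -0.02], np.float64(0.0)], [1, [0.79, -0.22, -0.02], np.float64(0.0)]]
```

View pics/w9.png

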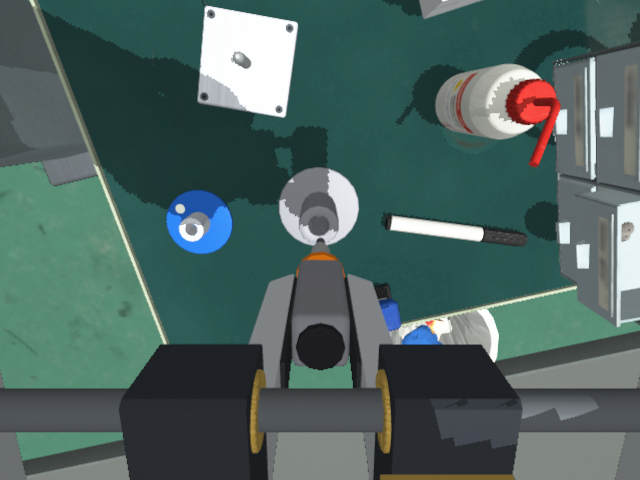

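View pics/s9.png

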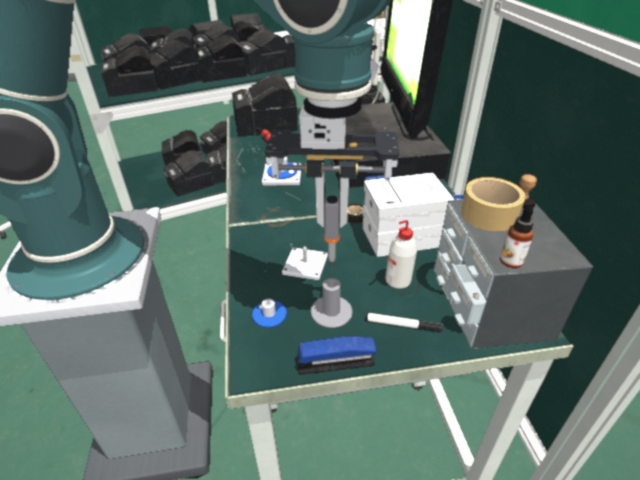

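Request:
send_rows([
  [1, [0.3, -0.085, 0], 0],
  [1, [0.6, -0.17, 0], 0],
  [1, [0.8, -0.226, 0], 0],
  [1, [0.85, -0.24, 0], 0],
  [1, [0.85, -0.24, 0], 0],
  [1, [0.85, -0.24, 0], 0],
  [1, [0.85, -0.24, 0], 0],
  [1, [0.85, -0.24, 0], 0],
])

```text
clock: 14.55
ee_pos: [0.5029, -0.1007, 0.2133]
ee_rot: [-3.14, 0.0, 1.332]
force: [-1.0, -0.5, -1.2]
opening: 0.0215
```

Request:
send_rows([
  [1, [0.85, -0.24, 0], 0],
  [1, [0.85, -0.24, 0], 0],
  [1, [0.85, -0.24, 0], 0],
  [1, [0.85, -0.24, 0], 0],
  [1, [0.85, -0.24, 0], 0],
  [1, [0.85, -0.24, 0], 0],
  [1, [0.85, -0.24, 0], 0],
  [1, [0.85, -0.24, 0], 0],
])

```text
clock: 15.22
ee_pos: [0.4963, 0.0756, 0.2133]
ee_rot: [-3.14, 0.001, 1.332]
force: [-0.4, -0.5, -1.6]
opening: 0.0221
```

Request:
send_rows([
  [1, [0.85, -0.24, 0], 0],
  [1, [0.85, -0.24, 0], 0],
  [1, [0.85, -0.24, 0], 0],
  [1, [0.85, -0.24, 0], 0],
  [1, [0.85, -0.24, 0], 0],
  [1, [0.85, -0.24, 0], 0],
  [1, [0.6, -0.17, 0], 0],
  [1, [0.3, -0.085, 0], 0],
])

```text
clock: 15.88
ee_pos: [0.4907, 0.232, 0.2133]
ee_rot: [-3.141, 0.001, 1.334]
force: [-0.2, 0.0, -1.0]
opening: 0.0218
```

Request:
send_rows([
  [1, [0.15, -0.04, 0], 0],
  [1, [0, 0, 0], 0],
  [1, [0, 0, 0], 0],
  [1, [0, 0, 0], 0],
])

```text
clock: 16.22
ee_pos: [0.4918, 0.2325, 0.2143]
ee_rot: [3.141, 0.0, 1.33]
force: [-0.3, 0.0, -1.6]
opening: 0.0221
```

```bash
cat > look.py <<'E'
from plan import *
import sys
i=sys.argv[1]
cw=camera_info("wrist")
im=grab_frame("wrist")[:,:,::-1]; cv2.imwrite(f"pics/w{i}.png",im)
np.save(f"cw{i}.npy",cw["camera_from_world"])
im=grab_frame("side")[:,:,::-1]; cv2.imwrite(f"pics/s{i}.png",im)
s=observe(); print(s["ee_pos"],s["ee_rot"],s["force"],s["opening"],s["joint_positions"].round(2),s["clock"])
E
python3 look.py 10
```

```text
[0.49174415 0.23285931 0.21432387] [ 3.14143298e+00 -1.32559155e-05  1.33072794e+00] [ 0.13409772 -0.09884073 -0.73827159] 0.021851462070720844 [-0.97  0.31  0.58  1.84 -0.2   1.05 -0.56] 16.3167
```

View pics/w10.png

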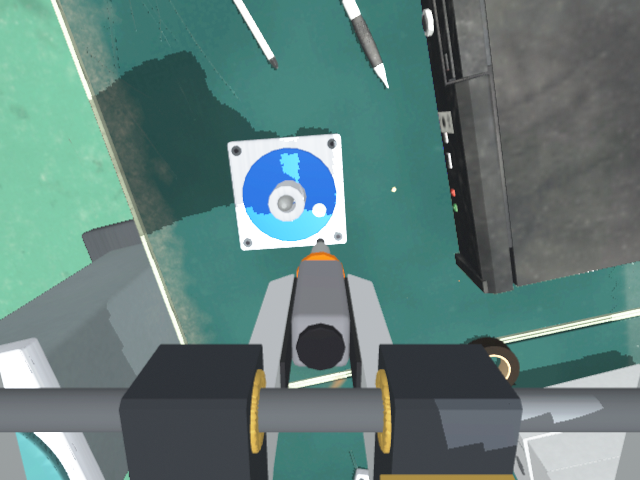

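View pics/s10.png

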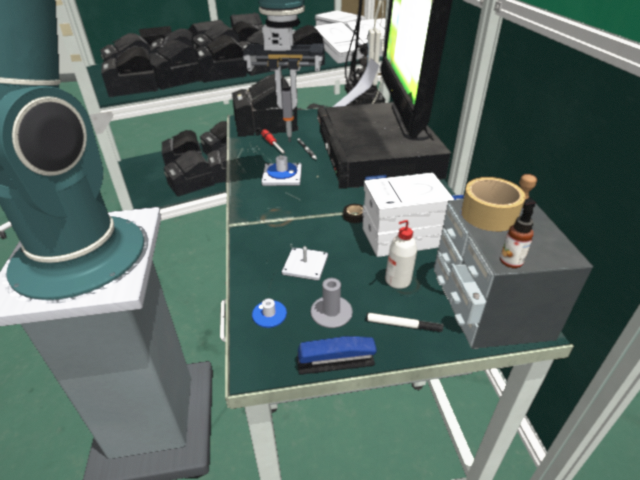

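Run:
```python
from dot import *
c0=camera_info("wrist"); c=dict(c0,camera_from_world=np.load("cw10.npy"))
im=cv2.imread("pics/w10.png"); d=dot(im,c,(311,202,18,16)); print(d)
s=observe(); R=rot(s)
print("tool off of dot",R.T@(d[0][1]-s["ee_pos"]))
print("tool axis proj at dot depth, with offset", proj("wrist",s["ee_pos"]+R@np.array([.0003,-.0007,s["ee_pos"][2]-.022]),c))
t=onz("wrist",(320.3,240),s["ee_pos"][2]-.1043,c); print("tip tool",R.T@(t-s["ee_pos"]))
cv2.imwrite("pics/w10c.png",cv2.resize(im[180:280,260:380],None,fx=6,fy=6,interpolation=cv2.INTER_CUBIC))
```

```text
[(array([318.8, 209.9]), array([0.4906, 0.2344, 0.022 ]), array([0.0116, 0.012 ]))]
tool off of dot [ 0.00122192 -0.00150838  0.19232364]
tool axis proj at dot depth, with offset [319.79230961 210.87758829]
tip tool [-0.00082483 -0.00035429  0.10429993]
```

View pics/w10c.png

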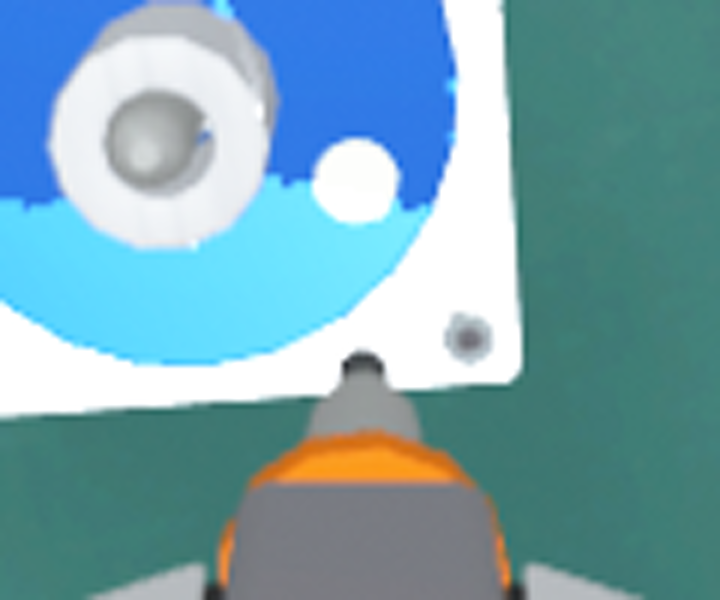

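Request:
send_rows([
  [1, [0.08, -0.04, 0.3], 0],
  [1, [0, 0, 0.6], 0],
  [1, [0, 0, 0.7], 0],
  [1, [0, 0, 0.7], 0],
  [1, [0, 0, 0.5], 0],
  [1, [0, 0, 0.3], 0],
  [1, [0, 0, 0.15], 0],
  [1, [0, 0, 0], 0],
])

```text
clock: 16.98
ee_pos: [0.4909, 0.2357, 0.1325]
ee_rot: [-3.141, 0.001, 1.332]
force: [-0.0, 0.5, -1.1]
opening: 0.022
```

Request:
send_rows([
  [1, [0, 0, 0], 0],
  [1, [0, 0, 0], 0],
])

```text
clock: 17.15
ee_pos: [0.4914, 0.2361, 0.1337]
ee_rot: [3.141, -0.001, 1.332]
force: [0.1, -0.7, -0.8]
opening: 0.022
```

```bash
python3 look.py 11
python3 - <<'E'
import cv2
im=cv2.imread("pics/w11.png");cv2.imwrite("pics/w11c.png",cv2.resize(im[180:280,260:380],None,fx=6,fy=6,interpolation=cv2.INTER_CUBIC))
im=cv2.imread("pics/s11.png");cv2.imwrite("pics/s11c.png",cv2.resize(im[90:200,240:330],None,fx=6,fy=5.4,interpolation=cv2.INTER_CUBIC))
E
```

```text
[0.4913409  0.23610233 0.13357677] [ 3.14094054e+00 -7.42126103e-04  1.33200363e+00] [-0.43328955  0.25422315 -0.57998541] 0.021923508326378283 [-0.94  0.42  0.54  1.91 -0.27  0.88 -0.5 ] 17.25
```

View pics/w11c.png

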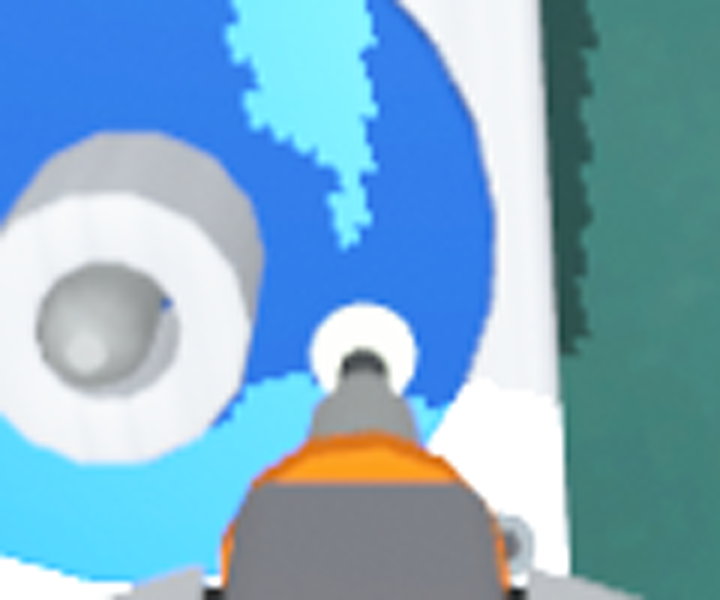

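View pics/s11c.png

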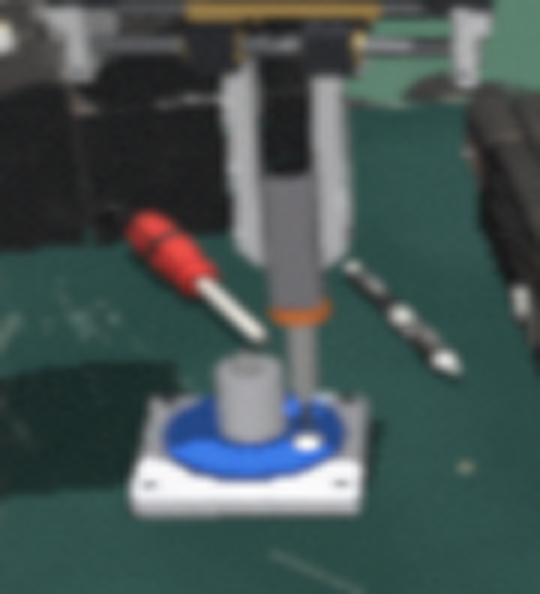

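Run:
```python
from dot import *
c0=camera_info("wrist"); c=dict(c0,camera_from_world=np.load("cw11.npy"))
s=observe(); R=rot(s); p=s["ee_pos"]
d=onz("wrist",(320.5,239),.022,c); print("dot",d,R.T@(d-p))
for r in (237.7,238.3): 
  t=onz("wrist",(320.4,r),p[2]-.1043,c); print("tip rim",t,R.T@(t-p))
cs=camera_info("side")
for q in [d,(p[0],p[1],p[2]-.1043),(p[0],p[1],p[2]-.0363)]: 
    u=proj("side",q,cs); print("side",u,((u[0]-240)*6,(u[1]-90)*5.4))
```

```text
dot [0.4908196  0.23429937 0.022     ] [-0.0019579  -0.00015282  0.11157527]
tip rim [0.49145383 0.2372684  0.02927677] [ 0.00108229 -0.00023411  0.1043007 ]
tip rim [0.49135292 0.23685416 0.02927677] [ 0.00065594 -0.00023417  0.10430038]
side [291.17468112 171.3492712 ] (np.float64(307.0480867164308), np.float64(439.28606450360564))
side [291.15021692 168.61901872] (np.float64(306.9013015014234), np.float64(424.54270109537316))
side [289.76531915 145.4339761 ] (np.float64(298.5919149097699), np.float64(299.3434709492533))
```

Request:
send_rows([
  [1, [0, 0, 0.1], 0],
  [1, [0, 0, 0.1], 0],
  [1, [0, 0, 0], 0],
  [1, [0, 0, 0], 0],
])

```text
clock: 17.58
ee_pos: [0.491, 0.2359, 0.1278]
ee_rot: [-3.141, 0.0, 1.332]
force: [-0.1, -0.2, -1.4]
opening: 0.0217
```

Request:
send_rows([
  [1, [0, 0, 0.1], 0],
  [1, [0, 0, 0.06], 0],
  [1, [0, 0, 0], 0],
  [1, [0, 0, 0], 0],
])

```text
clock: 17.92
ee_pos: [0.4911, 0.2359, 0.1239]
ee_rot: [-3.142, 0.0, 1.332]
force: [0.3, 0.3, -0.1]
opening: 0.0216
```

Request:
send_rows([
  [1, [0, 0, 0.05], 0],
  [1, [0, 0, 0.05], 0],
  [1, [0, 0, 0], 0],
  [1, [0, 0, 0], 0],
])

```text
clock: 18.25
ee_pos: [0.4911, 0.2359, 0.1214]
ee_rot: [3.142, 0.0, 1.332]
force: [0.9, -0.1, 0.9]
opening: 0.0221
```

```bash
python3 look.py 12
python3 - <<'E'
import cv2
im=cv2.imread("pics/w12.png");cv2.imwrite("pics/w12c.png",cv2.resize(im[180:280,260:380],None,fx=6,fy=6,interpolation=cv2.INTER_CUBIC))
im=cv2.imread("pics/s12.png");cv2.imwrite("pics/s12c.png",cv2.resize(im[110:190,260:320],None,fx=7.4,fy=7.4,interpolation=cv2.INTER_CUBIC))
from h import *
f=[];z=[]
for i in range(8):
    grab_frame("side"); s=observe(); f.append(s["force"][2]); z.append(s["ee_pos"][2])
print(np.round(f,2),np.mean(f),np.round(z,4),np.mean(z))
E
```

```text
[0.49108134 0.23592214 0.12150025] [3.14150083e+00 3.81941047e-05 1.33197182e+00] [-1.29481181  0.07447261  0.78354695] 0.02183718517425812 [-0.93  0.44  0.53  1.92 -0.29  0.86 -0.49] 18.35
[ 0.64  0.33  0.35  0.54  0.57  1.67 -0.16  0.24] 0.5230607037381494 [0.1215 0.1215 0.1215 0.1215 0.1215 0.1215 0.1215 0.1215] 0.12150646180176958
```

View pics/w12c.png

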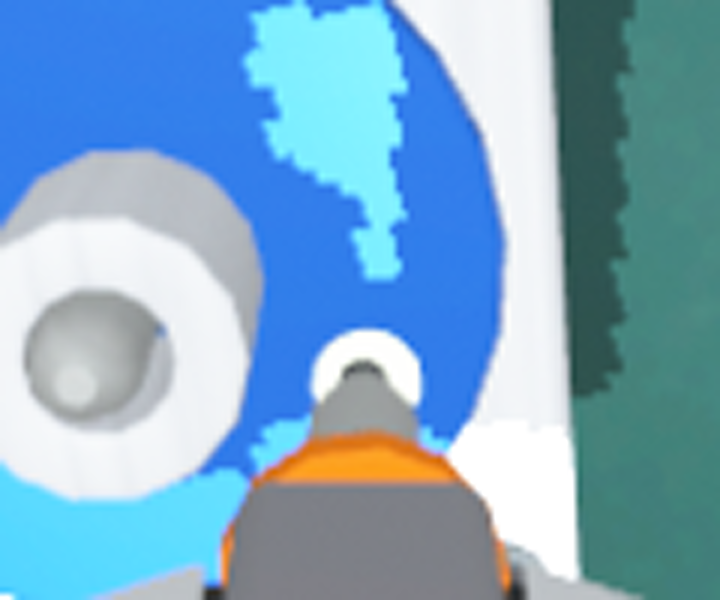

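View pics/s12c.png

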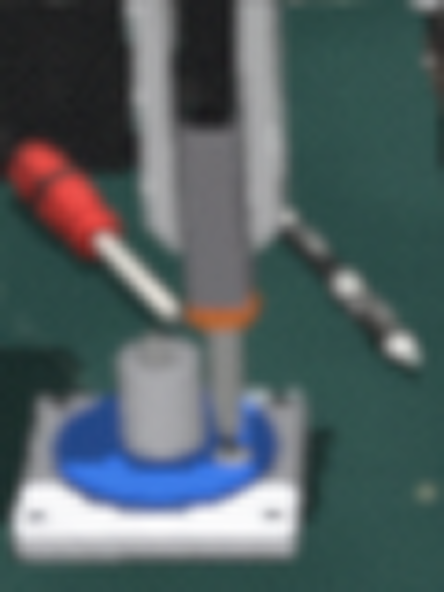

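Request:
send_rows([
  [1, [0, 0, 0.05], 0],
  [1, [0, 0, 0], 0],
  [1, [0, 0, 0], 0],
  [1, [0, 0, 0], 0],
])

```text
clock: 19.08
ee_pos: [0.4911, 0.2359, 0.1202]
ee_rot: [3.141, 0.0, 1.332]
force: [1.7, 0.7, 1.1]
opening: 0.0219
```

```bash
python3 look.py 13
python3 - <<'E'
import cv2
im=cv2.imread("pics/s13.png");cv2.imwrite("pics/s13c.png",cv2.resize(im[110:190,260:320],None,fx=7.4,fy=7.4,interpolation=cv2.INTER_CUBIC))
from h import *
f=[];z=[]
for i in range(20):
    grab_frame("side"); s=observe(); f.append(s["force"][2]); z.append(s["ee_pos"][2])
print(np.mean(f),np.std(f),np.mean(z),s["ee_rot"],s["clock"])
cv2.imwrite("pics/t13.png",grab_frame("top")[:,:,::-1])
E
```

```text
[0.49105172 0.23594169 0.12023655] [3.14150764e+00 2.83397223e-05 1.33202256e+00] [0.20994268 0.37081619 0.32342453] 0.0216228946538443 [-0.93  0.44  0.53  1.92 -0.29  0.86 -0.49] 19.1833
1.305551344207649 0.4590210713514189 0.12021532381996132 [3.14152778e+00 8.35486512e-05 1.33191781e+00] 20.1833
```

View pics/w13.png

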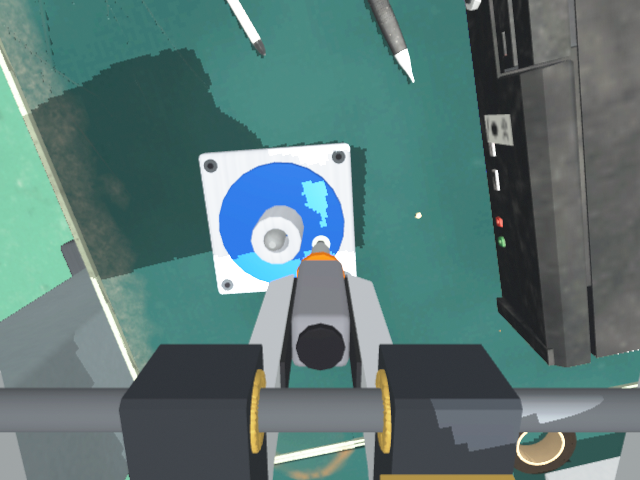

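View pics/s13c.png

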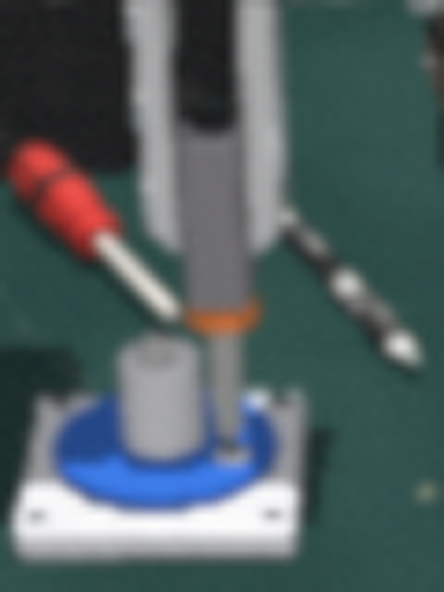

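View pics/t13.png

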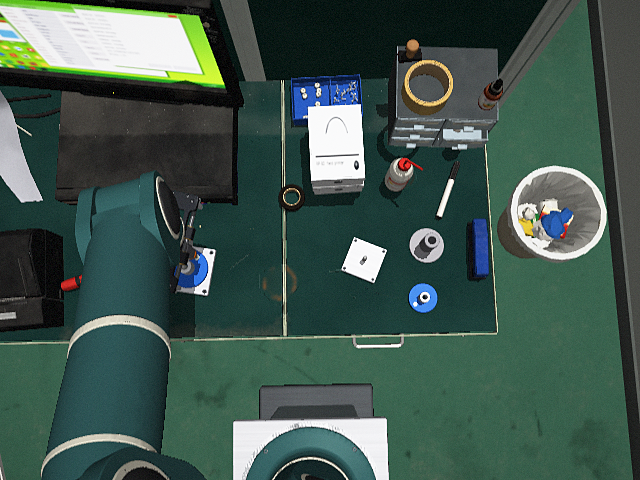

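```bash
python3 -c "
from cell import *
print(job_done())"
```

```text
the job is handed in; nothing more can be done
None
```

I slid the 84 mm disc hub up over the pin of the 100 mm fixture and let it go. I then took the tester from its stand, and it is held upright with its tip on the white dot. The job was handed in at about 20 s of the 59 s allowed, and no verdict was reported.

- **Disc:** it met the plate at the expected height with about 8 N of contact force. The wrist and side pictures after release showed it lying flat.
- **Plunger:** the geometry gives about 6.1 mm in. The force change is about 2.5 N, which at 0.4 N per mm gives about 6.2 mm, so the two checks agree on half way of the 12 mm travel.
- **Tip position:** the last close wrist crop put the tip within about 1 mm of the dot's centre, and the side picture also showed it on the dot.
- **Disagreement:** the jaws' centre line reads about 1.5–2 mm from the dot as the cameras measure it. This could be camera calibration or a tester tilt of about 1°. I placed the tip by comparing it with the dot in the same picture.
- **Bystanders:** the bottle, tape roll, stapler and look-alikes stand where they were in the last top picture.

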